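# Find the fullest parts tin by feel and hold it up

### The arm

A 6-joint arm with a two-finger parallel gripper is mounted at the origin on the work surface. World frame = base frame: x ahead of the robot, y to its left, z up, the work surface at z = 0. Lengths are in mm, angles in rad, forces in N, time in s.
With the tool pointing down it reaches from about 300 to 875 mm from the base axis. Payload 6.4 kg.
Tool frame: the origin (TCP) lies midway between the tips of the shut fingers; the grasp point (between the pads) lies 19 mm behind it; z points along the fingers, y is the line along which they close (so a half turn about z gives the same grasp; the last joint's range is limited). The gripper opens to 88 mm and grips with 3 to 60 N. Pads are 18 mm wide; open, the fingers measure 123 mm over their backs; the gripper's body (75 mm by 187 mm) begins 45 mm behind the grasp point.
Start: joints at [-1.435, 0.181, 1.607, -0, 1.354, -0.206], TCP at [192.747, -541.747, 238.714] pointing down, gripper open.
Joint ranges: [-2.99, 2.99], [-0.89, 2.07], [0.3, 2.58], [-1.14, 4.28], [0, 2.63], [-3.12, 3.12]. Speed limits (rad/s): [2.57, 2.57, 3.01, 3.14, 3.14, 3.14].

### API

Orientations are given as [roll, pitch, yaw] about the fixed x, y, z axes, in that order (R = Rz(yaw) Ry(pitch) Rx(roll)).
In Python, from cell import * gives the robot as it stands.
- The arm moves only by the tool carry_out, never from a script. Its argument "moves" is a list that holds one entry, the list of rows, each a list of 7 numbers: the closure, from -1 (fully open) to 1 (shut), then the shift along the world's x, y, z each as a share of 25 mm, from -1 to 1, then the turn, a rotation vector about the world's x, y, z each as a share of 0.1 rad, from -1 to 1. A call has 1 to 12 rows; each row shifts and turns the commanded pose from where the row before left it; what a row does not reach is not made up. A row lasts 1/12 s, in which the tool goes at most 41.7 mm and 7.16 degrees, less where a joint would pass 70% of its speed; a pose out of reach is approached as far as the arm can. A call with a number of a shift or a turn outside -1 to 1 is refused whole. A call with a gripper value outside its range is refused whole. The fingers move at their own pace and stop on an object; the grip force is fixed at half the most. Time passes only in rows, so rows that do not move let the fingers close. It gives the time, the measured TCP pose, the force, the opening and the grip force at its end, in the units of the state.
- observe(): the state, without advancing time (a new reading comes with each control period).
- read_camera(name): name is "side" or "top" or "wrist"; returns the picture (400x640x3 uint8, red, green, blue); there is no depth.
- camera_info(name): a dict with "fx", "fy", "cx", "cy" (pixels), "eye" and "rotation" of the camera in the world. Camera axes: x right, y up, looking along -z (the intrinsics and any distortion apply to the point x, -y, -z); pixel columns grow to the right and rows downward; lengths in mm; the calibration is good to about 2 mm. A picture is of the moment at which its call begins: read the wrist's pose just before it. camera_info takes no time and is no camera call; for the wrist camera it gives the pose at the moment of the call.
- finish_job(): hands the job in; it is judged then, once.
The state is a dict: "clock": time; "q": joint angles; "dq": joint speeds; "tau": joint torques, N m; "tcp_pos": TCP position; "tcp_rot": TCP orientation; "force": force on the tool from outside, world axes, zero at the start; "wrist_torque": the same for the moment, N m; "grip_width": opening from 0.0 (shut) to 1.0 (fully open); "grasp_force": force on a finger pad.
Only numpy, scipy, OpenCV 4.12 (cv2) and the standard library are available. Lean on these libraries where they do the work, as an engineer would, in place of code of your own. Each camera call takes 0.05 s, during which the arm holds its last target. There are 200 camera calls.

### The job

Three identical closed tins of parts stand on the bench mat and the assembly needs the fullest: heft them one at a time, from the robot's left to its right, lifting each a few centimetres straight off the mat for about a second, and set the lighter ones gently back on the mat, upright. Then take the heaviest, hold it up, upright, over the middle of the empty black tray, at least 15 cm above the bench, and finish still holding it there. Do not drop or tip the tins, and leave the other things on the bench where they are.

Things in the scene. Friction and masses are not known exactly. Their poses are not given: they have to be found in the camera images.
- tin_left_centre (a point): the tin that starts furthest to the robot's left (+y): closed round steel tin with a shut grey lid, 56 mm diameter, 92 mm tall; outwardly identical to the other two. The point is its centre, half-way up (46 mm above its underside); z is its axis, upward. The tins weigh between 0.2 and 0.8 kg filled; the heaviest is at least 0.15 kg heavier than either of the others, and chance decides which one it is.
- tin_middle_centre (a point): the tin that starts between the other two: closed round steel tin with a shut grey lid, 56 mm diameter, 92 mm tall; outwardly identical to the other two. The point is its centre, half-way up (46 mm above its underside); z is its axis, upward
- tin_right_centre (a point): the tin that starts furthest to the robot's right (-y): closed round steel tin with a shut grey lid, 56 mm diameter, 92 mm tall; outwardly identical to the other two. The point is its centre, half-way up (46 mm above its underside); z is its axis, upward
- mat: fixed dark rubber bench mat, 320 mm (its x) by 440 mm (its y), 3 mm thick, on which the three tins stand in a loose row along its y; origin at the centre of its underside
- tray_floor (a point): centre of the inner floor of the empty open black plastic tray to the robot's right of the mat: 200 x 160 mm, 35 mm tall, fixed; the point is 7 mm above the bench
- screwdriver: bystander (origin at its underside): screwdriver with orange handle, 160 mm, 26 mm thick, lying on the mat between the left and the middle tin, roughly along the mat's x
- marker: bystander (origin at its underside): metal-grey pen, 120 mm long, 15 mm thick, lying on the mat between the middle and the right tin, roughly along the mat's x
- tape: bystander (origin at its underside): roll of yellow tape, 64 mm diameter, 18 mm tall, lying flat on the mat beyond the tins
- pot: bystander (origin at its underside): small open white bowl, 60 mm diameter, 30 mm tall, on the mat beyond the tins
- board: bystander (origin at its underside): green circuit board, 70 x 110 mm, 13 mm tall with its parts, lying flat on the bench to the robot's left of the mat
Things that resemble listed ones, but are neither listed nor needed, are in the scene too. Leave any blue or pink look-alike of the part that bears tin_left_centre alone.

How it is judged (in metres and radians):
On the way, in this order (a step that is already met when the one before it is completed fails the run):
1. the left tin is hefted: held by the fingers, at least 2 cm clear of the mat (z of tin_left_centre in the frame of mat above 0.069 m and contact force between tin_left and the fingers above 0.5 N and contact force between tin_left and mat below 0.05 N), for 0.3 s.
2. the middle tin is hefted: held by the fingers, at least 2 cm clear of the mat (z of tin_middle_centre in the frame of mat above 0.069 m and contact force between tin_middle and the fingers above 0.5 N and contact force between tin_middle and mat below 0.05 N), for 0.3 s.
3. the right tin is hefted: held by the fingers, at least 2 cm clear of the mat (z of tin_right_centre in the frame of mat above 0.069 m and contact force between tin_right and the fingers above 0.5 N and contact force between tin_right and mat below 0.05 N), for 0.3 s.
At the end, for the whole second after the job is handed in: The heaviest tin is held still in the fingers, within 0.35 rad of upright, its centre over 145 mm above the bench and within 60 mm sideways of the tray's centre; the two others stand free on the mat, within 0.1 rad of upright, each pressing on it with 1.5 to 5.1 N (the heaviest weighs more) (((height (world z) of tin_left_centre above 0.145 m and horizontal distance between tin_left_centre and tray_floor below 0.06 m and angle between tin_left_centre's own z axis and vertical below 0.35 rad and contact force between tin_left and the fingers above 0.5 N and linear speed of tin_left below 0.05 m/s and contact force between tin_middle and mat between 1.5 and 5.1 N and angle between each of tin_middle_centre, tin_right_centre's own z axis and vertical below 0.1 rad and contact force between each of tin_middle, tin_right and the fingers below 0.05 N and linear speed of each of tin_middle, tin_right below 0.03 m/s and contact force between each of tin_middle, tin_right and tin_left below 0.05 N and contact force between tin_right and mat between 1.5 and 5.1 N) or (height (world z) of tin_middle_centre above 0.145 m and horizontal distance between tin_middle_centre and tray_floor below 0.06 m and angle between tin_middle_centre's own z axis and vertical below 0.35 rad and contact force between tin_middle and the fingers above 0.5 N and linear speed of tin_middle below 0.05 m/s and contact force between tin_left and mat between 1.5 and 5.1 N and angle between each of tin_left_centre, tin_right_centre's own z axis and vertical below 0.1 rad and contact force between each of tin_left, tin_right and the fingers below 0.05 N and linear speed of each of tin_left, tin_right below 0.03 m/s and contact force between each of tin_left, tin_right and tin_middle below 0.05 N and contact force between tin_right and mat between 1.5 and 5.1 N) or (height (world z) of tin_right_centre above 0.145 m and horizontal distance between tin_right_centre and tray_floor below 0.06 m and angle between tin_right_centre's own z axis and vertical below 0.35 rad and contact force between tin_right and the fingers above 0.5 N and linear speed of tin_right below 0.05 m/s and contact force between tin_left and mat between 1.5 and 5.1 N and angle between each of tin_left_centre, tin_middle_centre's own z axis and vertical below 0.1 rad and contact force between each of tin_left, tin_middle and the fingers below 0.05 N and linear speed of each of tin_left, tin_middle below 0.03 m/s and contact force between each of tin_left, tin_middle and tin_right below 0.05 N and contact force between tin_middle and mat between 1.5 and 5.1 N))); the arm keeps its last pose, push and grip.
It fails at once if a tin tipped over (angle between any of tin_left_centre, tin_middle_centre, tin_right_centre's own z axis and vertical above 0.6 rad).
It fails at once if a tin dropped or thrown ((contact force between tin_left and the fingers below 0.02 N and linear speed of tin_left above 0.55 m/s) or (contact force between tin_middle and the fingers below 0.02 N and linear speed of tin_middle above 0.55 m/s) or (contact force between tin_right and the fingers below 0.02 N and linear speed of tin_right above 0.55 m/s)).
It fails at once if a bystander (screwdriver, pen, tape, bowl or circuit board) moved by more than 4 cm (distance of any of screwdriver, marker, tape, pot, board from where it was at the start of the episode above 0.04 m).
It also fails if it takes over 72 s, if anything falls off the work surface, if the arm or the gripper's body presses on something with over 40 N, if the wrist force passes 120 N, or if a joint passes its speed limit or range.

## Working session

There is one attempt and no reset: what is moved stays moved. The work goes in short steps, Python scripts to look and compute and a tool call to move; the robot and the scene stay as the last step left them, time stands still between calls to the robot, and variables do not carry over. Pictures are saved under pics/ and viewed, at most 10 in all, crops included, and the job is handed in when it is done.

Besides the shell and the picture viewer there is one more tool, called after ">>>" by a JSON object that holds its "method" and its "body". carry_out: Moves the arm, as the interface text tells. Its arguments: {"type":"object","properties":{"moves":{"type":"array"}},"required":["moves"]}

```bash
ls; mkdir -p pics; python3 - <<'E'
from cell import *
import cv2
s=observe();print(s)
for n in("top","side"):
    cv2.imwrite(f"pics/{n}0.png",cv2.cvtColor(read_camera(n),cv2.COLOR_RGB2BGR));print(n,camera_info(n))
E
```

```text
pics
{'clock': 0.0, 'q': array([-1.43528178e+00,  1.81506610e-01,  1.60799155e+00,  3.60545227e-05,
        1.35377796e+00, -2.06304435e-01]), 'dq': array([-0.00023127,  0.00114256, -0.00198372,  0.00034165, -0.00144703,
        0.00030727]), 'tau': array([-1.28146017e-03, -4.33873665e+01, -3.41848934e+01,  7.00808340e-02,
        3.86517774e-02, -1.47506189e-04]), 'tcp_pos': array([ 192.69365323, -541.19891494,  237.83744406]), 'tcp_rot': array([-3.13995210e+00, -3.79297262e-04,  3.41810881e-01]), 'force': array([-0.52366   ,  0.28965017, -0.91189147]), 'wrist_torque': array([-0.01297615, -0.017358  ,  0.01332882]), 'grasp_force': 0.0, 'grip_width': 1.0009284723865024}
top {'fx': 457.55856736421214, 'fy': 457.55856736421214, 'cx': 320.8940352335276, 'cy': 200.16269743194653, 'eye': array([ 371.51700741,   73.67697796, 1281.02612654]), 'rotation': array([ 0.15945487, -0.01871336, -1.58889284])}
side {'fx': 490.318422998421, 'fy': 490.318422998421, 'cx': 321.7089533525193, 'cy': 194.28202655989313, 'eye': array([-117.4626235 ,  894.33264365,  907.6851908 ]), 'rotation': array([ 0.89902536,  0.01633909, -2.46638739])}
```

View pics/top0.png

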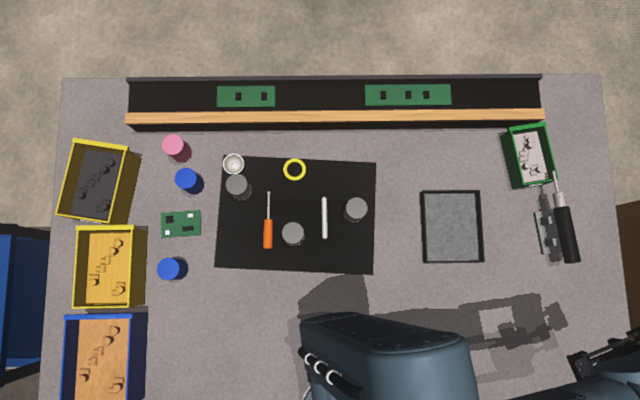

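View pics/side0.png

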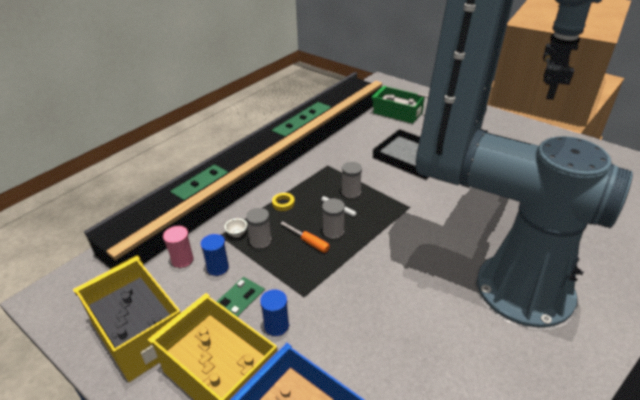

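The top view shows the tins' lids near (237,184), (292,232) and (357,208). The screwdriver is at about (268,225), the pen at (325,217), the bowl at (233,163), the tape at (294,169) and the tray at about (452,227). The side view confirms that all three tins stand upright.

```bash
cat > h.py <<'E'
from cell import *
import cv2, numpy as np
from scipy.spatial.transform import Rotation as R
def ray(n,u,v,z,info=None):
    c=info or camera_info(n); d=R.from_euler('xyz',c['rotation']).apply([(u-c['cx'])/c['fx'],-(v-c['cy'])/c['fy'],-1])
    return c['eye']+d*(z-c['eye'][2])/d[2]
E
python3 - <<'E'
from h import *
im=cv2.imread('pics/top0.png'); g=cv2.cvtColor(im,cv2.COLOR_BGR2GRAY)
big=cv2.resize(im[145:285,205:385],None,fx=4,fy=4,interpolation=cv2.INTER_CUBIC)
cv2.imwrite('pics/crop0.png',big)
bg=cv2.medianBlur(cv2.cvtColor(big,cv2.COLOR_BGR2GRAY),7)
c=cv2.HoughCircles(bg,cv2.HOUGH_GRADIENT,1,40,param1=80,param2=14,minRadius=36,maxRadius=52)
for x,y,r in (c[0] if c is not None else []): print(x/4+205,y/4+145,r/4,ray('top',x/4+205,y/4+145,95).round(1))
for n,u,v,z in(("scr a",268.5,192,10),("scr b",268,247,13),("pen a",325,197,8),("pen b",325,239,8),("bowl",233,163,30),("tape",294,169,18),("trayTL",421,191,35),("trayBR",484,262,35),("trayTR",480,190,35),("trayBL",425,262,35)): print(n,ray('top',u,v,z).round(0))
E
```

```text
292.625 232.875 10.8 [477.1 122.9  95. ]
356.625 207.625 10.95 [540.6 -45.3  95. ]
294.625 169.375 10.95 [645.6 116.2  95. ]
236.125 183.625 11.025 [609.3 270.4  95. ]
233.375 163.625 10.825 [663.4 278.2  95. ]
scr a [601. 193.  10.]
scr b [446. 194.  13.]
pen a [585.  34.   8.]
pen b [466.  37.   8.]
bowl [681. 290.  30.]
tape [664. 121.  18.]
trayTL [ 593. -232.   35.]
trayBR [ 395. -394.   35.]
trayTR [ 593. -397.   35.]
trayBL [ 397. -232.   35.]
```

View pics/crop0.png

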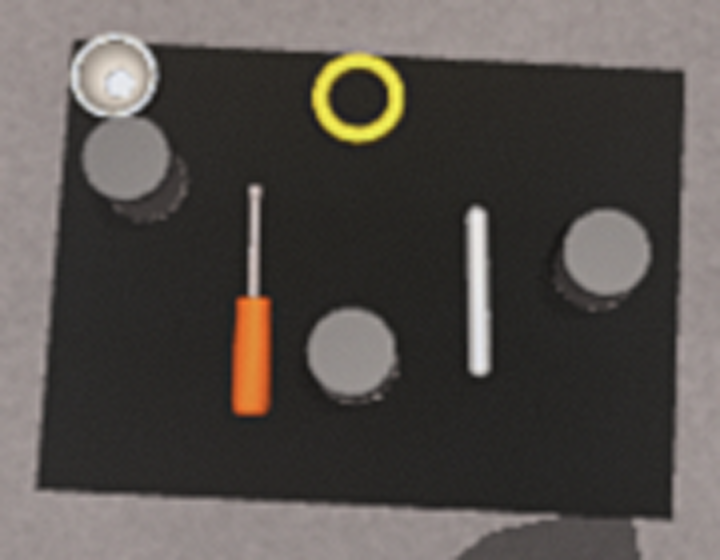

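The left tin is at (609,270), the middle at (477,123), the right at (541,-45), and the tray centre is at (494,-314). The current yaw of 0.34 already puts the fingers across the line from the left tin to the bowl, so I'll keep it.

>>> {"method": "carry_out", "body": {"moves": [[[-1,0.5,1,0,0,0,0],[-1,0.5,1,0,0,0,0],[-1,0.5,1,0,0,0,0],[-1,0.5,1,0,0,0,0],[-1,0.5,1,0,0,0,0],[-1,0.5,1,0,0,0,0],[-1,0.5,1,0,0,0,0],[-1,0.5,1,0,0,0,0],[-1,0.5,1,0,0,0,0],[-1,0.5,1,0,0,0,0],[-1,0.5,1,0,0,0,0],[-1,0.5,1,0,0,0,0]]]}}

```text
clock: 1.1
tcp_pos: [342.9, -240.3, 238.5]
tcp_rot: [-3.141, 0.0, 0.342]
force: [0.5, -0.7, -1.1]
grip_width: 1.004
grasp_force: 0.0
```

>>> {"method": "carry_out", "body": {"moves": [[[-1,0.5,1,0,0,0,0],[-1,0.5,1,0,0,0,0],[-1,0.5,1,0,0,0,0],[-1,0.5,1,0,0,0,0],[-1,0.5,1,0,0,0,0],[-1,0.5,1,0,0,0,0],[-1,0.5,1,0,0,0,0],[-1,0.5,1,0,0,0,0],[-1,0.5,1,0,0,0,0],[-1,0.5,1,0,0,0,0],[-1,0.5,1,0,0,0,0],[-1,0,0,0,0,0,0]]]}}

```text
clock: 2.1
tcp_pos: [481.2, 36.7, 238.5]
tcp_rot: [-3.14, -0.001, 0.345]
force: [0.2, 1.3, -0.2]
grip_width: 1.001
grasp_force: 0.0
```

>>> {"method": "carry_out", "body": {"moves": [[[-1,0.51,0.93,0,0,0,0],[-1,0.51,0.93,0,0,0,0],[-1,0.51,0.93,0,0,0,0],[-1,0.51,0.93,0,0,0,0],[-1,0.51,0.93,0,0,0,0],[-1,0.51,0.93,0,0,0,0],[-1,0.51,0.93,0,0,0,0],[-1,0.51,0.93,0,0,0,0],[-1,0.51,0.93,0,0,0,0],[-1,0.51,0.93,0,0,0,0],[-1,0,0,0,0,0,0],[-1,0,0,0,0,0,0]]]}}

```text
clock: 3.1
tcp_pos: [607.5, 265.8, 237.6]
tcp_rot: [3.141, 0.002, 0.343]
force: [-0.4, -1.0, 0.6]
grip_width: 0.997
grasp_force: 0.0
```

```bash
python3 - <<'E'
from h import *
s=observe();i=camera_info('wrist');im=read_camera('wrist')
cv2.imwrite('pics/w1.png',cv2.cvtColor(im,cv2.COLOR_RGB2BGR))
print(s['tcp_pos'],i)
g=cv2.medianBlur(cv2.cvtColor(im,cv2.COLOR_RGB2GRAY),5)
c=cv2.HoughCircles(g,cv2.HOUGH_GRADIENT,1,60,param1=80,param2=25,minRadius=25,maxRadius=110)
for x,y,r in (c[0] if c is not None else []): print(x,y,r,ray('wrist',x,y,95,i).round(1))
E
```

```text
[607.47875547 265.81500077 237.64702134] {'fx': 299.9189360810067, 'fy': 299.9189360810067, 'cx': 318.7114033054965, 'cy': 197.63399084827978, 'eye': array([672.58573142, 290.50238043, 383.28439445]), 'rotation': array([-0.27838306, -0.00129431, -1.2274804 ])}
445.5 163.5 28.0 [668.8 158.3  95. ]
321.5 106.5 26.8 [678.1 289.3  95. ]
191.5 112.5 33.0 [632.6 400.7  95. ]
315.5 178.5 29.9 [612.5 272.   95. ]
283.5 248.5 68.5 [530.4 278.5  95. ]
148.5 309.5 43.1 [408.6 397.9  95. ]
411.5 220.5 60.7 [604.1 164.9  95. ]
377.5 131.5 56.1 [674.6 232.1  95. ]
380.5 291.5 30.3 [517.  162.4  95. ]
509.5 195.5 51.3 [661.3  83.7  95. ]
```

View pics/w1.png

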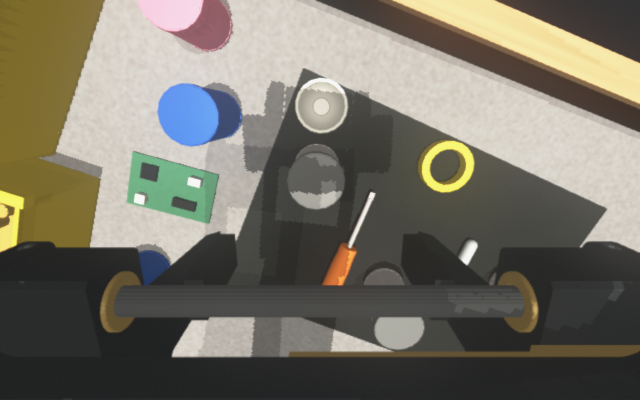

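The wrist view shows the left lid at about (315,180) under the bowl, which is at (321,106). It works out to (612,272), within 3 mm of the top view. I'll go down now.

>>> {"method": "carry_out", "body": {"moves": [[[-1,0.12,0.2,-0.8,0,0,0],[-1,0,0,-0.8,0,0,0],[-1,0,0,-0.8,0,0,0],[-1,0,0,-0.8,0,0,0],[-1,0,0,-0.8,0,0,0],[-1,0,0,-0.8,0,0,0],[-1,0,0,-0.8,0,0,0],[-1,0,0,-0.8,0,0,0],[-1,0,0,-0.8,0,0,0],[-1,0,0,-0.4,0,0,0],[-1,0,0,0,0,0,0],[-1,0,0,0,0,0,0]]]}}

```text
clock: 4.15
tcp_pos: [610.6, 269.9, 48.9]
tcp_rot: [3.142, 0.001, 0.341]
force: [0.2, 0.3, 0.3]
grip_width: 1.0
grasp_force: 0.0
```

>>> {"method": "carry_out", "body": {"moves": [[[1,0,0,0,0,0,0],[1,0,0,0,0,0,0],[1,0,0,0,0,0,0],[1,0,0,0,0,0,0],[1,0,0,0,0,0,0],[1,0,0,0,0,0,0],[1,0,0,0,0,0,0],[1,0,0,0,0,0,0],[1,0,0,0,0,0,0]]]}}

```text
clock: 4.9
tcp_pos: [611.2, 270.7, 49.3]
tcp_rot: [3.141, -0.001, 0.342]
force: [-0.4, -2.4, 5.4]
grip_width: 0.622
grasp_force: 30.0
```

>>> {"method": "carry_out", "body": {"moves": [[[1,0,0,0.3,0,0,0],[1,0,0,0.5,0,0,0],[1,0,0,0.5,0,0,0],[1,0,0,0.4,0,0,0],[1,0,0,0.3,0,0,0],[1,0,0,0,0,0,0],[1,0,0,0,0,0,0],[1,0,0,0,0,0,0],[1,0,0,0,0,0,0],[1,0,0,0,0,0,0],[1,0,0,0,0,0,0],[1,0,0,0,0,0,0]]]}}

```text
clock: 5.9
tcp_pos: [610.5, 270.7, 98.2]
tcp_rot: [-3.142, 0.001, 0.342]
force: [0.0, 0.3, -4.3]
grip_width: 0.621
grasp_force: 30.0
```

>>> {"method": "carry_out", "body": {"moves": [[[1,0,0,0,0,0,0],[1,0,0,0,0,0,0],[1,0,0,0,0,0,0]]]}}

```text
clock: 6.15
tcp_pos: [610.8, 270.8, 98.7]
tcp_rot: [-3.142, -0.0, 0.342]
force: [-0.2, -0.4, -4.6]
grip_width: 0.62
grasp_force: 30.0
```

>>> {"method": "carry_out", "body": {"moves": [[[1,0,0,0,0,0,0],[1,0,0,0,0,0,0]]]}}

```text
clock: 6.32
tcp_pos: [610.8, 270.8, 98.7]
tcp_rot: [-3.142, -0.0, 0.342]
force: [0.2, -0.1, -4.0]
grip_width: 0.621
grasp_force: 30.0
```

The left tin weighs about 4.3 N. I'll set it back.

>>> {"method": "carry_out", "body": {"moves": [[[1,0,0,-0.4,0,0,0],[1,0,0,-0.4,0,0,0],[1,0,0,-0.4,0,0,0],[1,0,0,-0.3,0,0,0],[1,0,0,-0.2,0,0,0],[1,0,0,-0.12,0,0,0],[1,0,0,-0.1,0,0,0],[1,0,0,-0.06,0,0,0],[1,0,0,0,0,0,0],[1,0,0,0,0,0,0]]]}}

```text
clock: 7.15
tcp_pos: [611.1, 270.9, 49.7]
tcp_rot: [3.142, -0.001, 0.342]
force: [0.7, 0.8, -3.8]
grip_width: 0.619
grasp_force: 30.0
```

>>> {"method": "carry_out", "body": {"moves": [[[1,0,0,-0.02,0,0,0],[1,0,0,-0.02,0,0,0],[1,0,0,0,0,0,0],[1,0,0,0,0,0,0]]]}}

```text
clock: 7.48
tcp_pos: [611.3, 270.9, 49.3]
tcp_rot: [3.141, -0.001, 0.342]
force: [-2.6, -1.3, 4.6]
grip_width: 0.62
grasp_force: 30.0
```

>>> {"method": "carry_out", "body": {"moves": [[[-1,0,0,0,0,0,0],[-1,0,0,0,0,0,0],[-1,0,0,0,0,0,0],[-1,0,0,0,0,0,0],[-1,0,0,0,0,0,0],[-1,0,0,0,0,0,0],[-1,0,0,0.5,0,0,0],[-1,0,0,0.9,0,0,0],[-1,0,0,0.9,0,0,0],[-1,0,0,0.9,0,0,0],[-1,0,0,0.8,0,0,0],[-1,0,0,0,0,0,0]]]}}

```text
clock: 8.48
tcp_pos: [613.8, 271.6, 154.7]
tcp_rot: [3.141, -0.009, 0.342]
force: [0.8, 0.8, 0.4]
grip_width: 1.002
grasp_force: 0.0
```

>>> {"method": "carry_out", "body": {"moves": [[[-1,-0.6,-0.66,0,0,0,0],[-1,-0.6,-0.66,0,0,0,0],[-1,-0.6,-0.66,0,0,0,0],[-1,-0.6,-0.66,0,0,0,0],[-1,-0.6,-0.66,0,0,0,0],[-1,-0.6,-0.66,0,0,0,0],[-1,-0.6,-0.66,0,0,0,0],[-1,-0.6,-0.66,0,0,0,0],[-1,-0.56,-0.64,0,0,0,0],[-1,0,0,0,0,0,0],[-1,0,0,0,0,0,0]]]}}

```text
clock: 9.4
tcp_pos: [476.4, 122.3, 148.2]
tcp_rot: [-3.142, -0.0, 0.34]
force: [1.0, -0.3, -0.8]
grip_width: 1.0
grasp_force: 0.0
```

>>> {"method": "carry_out", "body": {"moves": [[[-1,0.05,0.05,-0.6,0,0,0],[-1,0,0,-0.7,0,0,0],[-1,0,0,-0.7,0,0,0],[-1,0,0,-0.7,0,0,0],[-1,0,0,-0.7,0,0,0],[-1,0,0,-0.56,0,0,0],[-1,0,0,0,0,0,0],[-1,0,0,0,0,0,0]]]}}

```text
clock: 10.07
tcp_pos: [477.8, 124.5, 48.6]
tcp_rot: [-3.141, 0.002, 0.342]
force: [-0.1, 0.1, 0.1]
grip_width: 1.001
grasp_force: 0.0
```

>>> {"method": "carry_out", "body": {"moves": [[[1,0,0,0,0,0,0],[1,0,0,0,0,0,0],[1,0,0,0,0,0,0],[1,0,0,0,0,0,0],[1,0,0,0,0,0,0],[1,0,0,0,0,0,0],[1,0,0,0,0,0,0],[1,0,0,0,0,0,0],[1,0,0,0,0,0,0]]]}}

```text
clock: 10.82
tcp_pos: [478.9, 123.7, 49.9]
tcp_rot: [3.141, -0.001, 0.342]
force: [0.7, -3.5, 5.6]
grip_width: 0.635
grasp_force: 30.0
```

>>> {"method": "carry_out", "body": {"moves": [[[1,0,0,0.3,0,0,0],[1,0,0,0.5,0,0,0],[1,0,0,0.5,0,0,0],[1,0,0,0.4,0,0,0],[1,0,0,0.3,0,0,0],[1,0,0,0,0,0,0],[1,0,0,0,0,0,0],[1,0,0,0,0,0,0],[1,0,0,0,0,0,0],[1,0,0,0,0,0,0],[1,0,0,0,0,0,0],[1,0,0,0,0,0,0]]]}}

```text
clock: 11.82
tcp_pos: [477.8, 124.0, 98.9]
tcp_rot: [-3.141, 0.001, 0.342]
force: [-0.6, -0.0, -2.2]
grip_width: 0.63
grasp_force: 30.0
```

>>> {"method": "carry_out", "body": {"moves": [[[1,0,0,0,0,0,0],[1,0,0,0,0,0,0],[1,0,0,0,0,0,0]]]}}

```text
clock: 12.07
tcp_pos: [478.0, 124.0, 99.2]
tcp_rot: [-3.142, 0.0, 0.342]
force: [-0.7, 0.3, -2.6]
grip_width: 0.636
grasp_force: 30.0
```

>>> {"method": "carry_out", "body": {"moves": [[[1,0,0,0,0,0,0],[1,0,0,0,0,0,0]]]}}

```text
clock: 12.23
tcp_pos: [478.0, 124.0, 99.2]
tcp_rot: [3.142, -0.0, 0.342]
force: [0.2, 0.4, -2.0]
grip_width: 0.636
grasp_force: 30.0
```

The middle tin weighs about 2.3 N, lighter than the left. I'll set it down.

>>> {"method": "carry_out", "body": {"moves": [[[1,0,0,-0.4,0,0,0],[1,0,0,-0.4,0,0,0],[1,0,0,-0.4,0,0,0],[1,0,0,-0.3,0,0,0],[1,0,0,-0.2,0,0,0],[1,0,0,-0.12,0,0,0],[1,0,0,-0.1,0,0,0],[1,0,0,-0.06,0,0,0],[1,0,0,-0.02,0,0,0],[1,0,0,0,0,0,0],[1,0,0,0,0,0,0]]]}}

```text
clock: 13.15
tcp_pos: [478.1, 124.0, 50.0]
tcp_rot: [3.141, 0.0, 0.342]
force: [-4.6, -0.3, 6.3]
grip_width: 0.635
grasp_force: 30.0
```

>>> {"method": "carry_out", "body": {"moves": [[[-1,0,0,0,0,0,0],[-1,0,0,0,0,0,0],[-1,0,0,0,0,0,0],[-1,0,0,0,0,0,0],[-1,0,0,0,0,0,0],[-1,0,0,0,0,0,0],[-1,0,0,0.5,0,0,0],[-1,0,0,0.9,0,0,0],[-1,0,0,0.9,0,0,0],[-1,0,0,0.9,0,0,0],[-1,0,0,0.8,0,0,0],[-1,0,0,0,0,0,0]]]}}

```text
clock: 14.15
tcp_pos: [480.8, 124.1, 153.4]
tcp_rot: [3.139, -0.007, 0.342]
force: [0.3, 0.9, 0.5]
grip_width: 0.998
grasp_force: 0.0
```

>>> {"method": "carry_out", "body": {"moves": [[[-1,0.28,-0.75,0,0,0,0],[-1,0.28,-0.75,0,0,0,0],[-1,0.28,-0.75,0,0,0,0],[-1,0.28,-0.75,0,0,0,0],[-1,0.28,-0.75,0,0,0,0],[-1,0.28,-0.75,0,0,0,0],[-1,0.28,-0.75,0,0,0,0],[-1,0.28,-0.75,0,0,0,0],[-1,0.28,-0.75,0,0,0,0],[-1,0,0,0,0,0,0],[-1,0,0,0,0,0,0],[-1,0,0,0,0,0,0]]]}}

```text
clock: 15.15
tcp_pos: [540.3, -44.1, 148.3]
tcp_rot: [-3.14, 0.001, 0.342]
force: [-0.5, -0.5, 0.2]
grip_width: 1.0
grasp_force: 0.0
```

>>> {"method": "carry_out", "body": {"moves": [[[-1,0.05,0,-0.6,0,0,0],[-1,0,0,-0.7,0,0,0],[-1,0,0,-0.7,0,0,0],[-1,0,0,-0.7,0,0,0],[-1,0,0,-0.7,0,0,0],[-1,0,0,-0.56,0,0,0],[-1,0,0,0,0,0,0],[-1,0,0,0,0,0,0]]]}}

```text
clock: 15.82
tcp_pos: [541.2, -43.5, 49.5]
tcp_rot: [-3.14, 0.002, 0.343]
force: [0.3, -0.1, 0.1]
grip_width: 1.0
grasp_force: 0.0
```

>>> {"method": "carry_out", "body": {"moves": [[[1,0,0,0,0,0,0],[1,0,0,0,0,0,0],[1,0,0,0,0,0,0],[1,0,0,0,0,0,0],[1,0,0,0,0,0,0],[1,0,0,0,0,0,0],[1,0,0,0,0,0,0],[1,0,0,0,0,0,0],[1,0,0,0,0,0,0]]]}}

```text
clock: 16.57
tcp_pos: [542.8, -45.1, 50.8]
tcp_rot: [3.141, -0.001, 0.342]
force: [-0.9, -0.1, 6.1]
grip_width: 0.637
grasp_force: 30.0
```

>>> {"method": "carry_out", "body": {"moves": [[[1,0,0,0.3,0,0,0],[1,0,0,0.5,0,0,0],[1,0,0,0.5,0,0,0],[1,0,0,0.4,0,0,0],[1,0,0,0.3,0,0,0],[1,0,0,0,0,0,0],[1,0,0,0,0,0,0],[1,0,0,0,0,0,0],[1,0,0,0,0,0,0],[1,0,0,0,0,0,0],[1,0,0,0,0,0,0],[1,0,0,0,0,0,0]]]}}

```text
clock: 17.57
tcp_pos: [542.0, -44.7, 99.8]
tcp_rot: [-3.141, 0.001, 0.342]
force: [-0.2, -0.3, -7.0]
grip_width: 0.631
grasp_force: 30.0
```

>>> {"method": "carry_out", "body": {"moves": [[[1,0,0,0,0,0,0],[1,0,0,0,0,0,0],[1,0,0,0,0,0,0]]]}}

```text
clock: 17.82
tcp_pos: [542.2, -44.8, 100.1]
tcp_rot: [-3.142, 0.0, 0.342]
force: [-0.2, 1.3, -7.3]
grip_width: 0.636
grasp_force: 30.0
```

>>> {"method": "carry_out", "body": {"moves": [[[1,0,0,0,0,0,0],[1,0,0,0,0,0,0]]]}}

```text
clock: 17.98
tcp_pos: [542.3, -44.8, 100.2]
tcp_rot: [3.142, -0.0, 0.342]
force: [0.2, -0.8, -5.9]
grip_width: 0.634
grasp_force: 30.0
```

The right tin weighs about 6.8 N, so it's the heaviest and it's already in the gripper. I'll raise it to about 200 mm and carry it over the tray.

>>> {"method": "carry_out", "body": {"moves": [[[1,0,0,0.3,0,0,0],[1,0,0,0.6,0,0,0],[1,0,0,0.6,0,0,0],[1,0,0,0.6,0,0,0],[1,0,0,0.6,0,0,0],[1,-0.05,-0.3,0.6,0,0,0],[1,-0.1,-0.5,0.5,0,0,0],[1,-0.1,-0.6,0.2,0,0,0],[1,-0.1,-0.6,0,0,0,0],[1,-0.1,-0.6,0,0,0,0],[1,-0.1,-0.6,0,0,0,0],[1,-0.1,-0.6,0,0,0,0]]]}}

```text
clock: 18.98
tcp_pos: [525.5, -141.2, 200.7]
tcp_rot: [3.141, 0.0, 0.341]
force: [0.4, 0.7, -5.5]
grip_width: 0.633
grasp_force: 30.0
```

>>> {"method": "carry_out", "body": {"moves": [[[1,-0.12,-0.6,0,0,0,0],[1,-0.12,-0.6,0,0,0,0],[1,-0.12,-0.6,0,0,0,0],[1,-0.12,-0.6,0,0,0,0],[1,-0.12,-0.6,0,0,0,0],[1,-0.12,-0.6,0,0,0,0],[1,-0.12,-0.6,0,0,0,0],[1,-0.12,-0.6,0,0,0,0],[1,-0.12,-0.6,0,0,0,0],[1,-0.12,-0.6,0,0,0,0],[1,-0.1,-0.5,0,0,0,0],[1,-0.05,-0.2,0,0,0,0]]]}}

```text
clock: 19.98
tcp_pos: [491.7, -309.6, 200.3]
tcp_rot: [3.141, 0.0, 0.34]
force: [-0.1, 0.2, -5.7]
grip_width: 0.637
grasp_force: 30.0
```

>>> {"method": "carry_out", "body": {"moves": [[[1,0,0,0,0,0,0],[1,0,0,0,0,0,0],[1,0,0,0,0,0,0],[1,0,0,0,0,0,0],[1,0,0,0,0,0,0],[1,0,0,0,0,0,0]]]}}

```text
clock: 20.48
tcp_pos: [492.5, -306.7, 200.3]
tcp_rot: [-3.142, -0.0, 0.343]
force: [-0.1, -0.2, -7.1]
grip_width: 0.631
grasp_force: 30.0
```

```bash
python3 - <<'E'
from h import *
a=read_camera('top');b=read_camera('side')
cv2.imwrite('pics/end.png',cv2.cvtColor(np.vstack([a,b])[:, :],cv2.COLOR_RGB2BGR)[::1]) if 0 else cv2.imwrite('pics/end.png',cv2.cvtColor(np.hstack([a[100:400,150:550],b[100:400,150:550]]),cv2.COLOR_RGB2BGR))
print(observe()['force'],observe()['tcp_pos'])
E
```

```text
[ 0.20550978 -0.30595197 -7.13203433] [ 492.38947962 -306.90615226  200.26215367]
```

View pics/end.png

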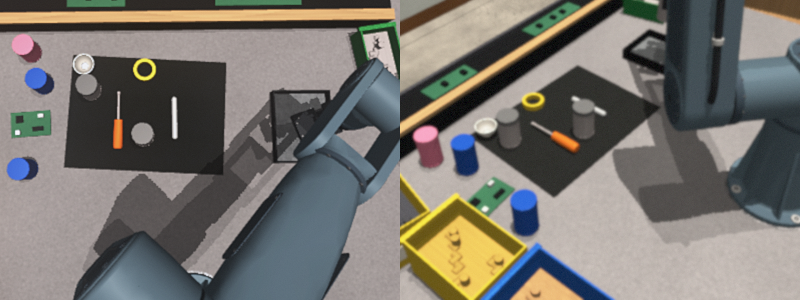

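The final picture shows the left tin (crop (88,85)) and the middle tin (142,133) standing on the mat where they were. The bystanders haven't moved and the gripper is over the tray. The force reading shows the 7 N tin is still held, 7 mm from the tray's centre.

```bash
python3 -c "
from cell import *
print(finish_job())"
```

```text
the job is handed in; nothing more can be done
None
```

I hefted all three tins in order (left about 4.3 N, middle 2.3 N, right 6.8 N), set the left and middle ones back upright on the mat, and handed the job in with the right tin held about 200 mm above the bench over the tray; no verdict came back.

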